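Park the pastel box between wet rails

TASK

The two white guide rails are still wet with paint. Push the blue pastel box along the board, down the lane between the rails, until it rests square against the dark wooden stop at the end, with neither the box nor the robot touching a rail. Only push it, never pick it up or tip it, and leave the mug, the paint tin and the brush jar where they stand.

Things in the scene. Friction and masses are not known exactly. Their poses are not given: they have to be found in the camera images.
- lane: Fixed plywood board 465 x 180 mm on the table, top at 12 mm. Origin: at table height under the lane's mouth, midway between the rails; x runs down the lane to the stop, y to its left, z up. The bare apron is x = -245 to 0 mm; the lane between the rails x = 0 to 200 mm, 122 mm wide (y = -61 to 61 mm); the stop's face is at x = 200 mm.
- rail_left: Fixed white rail with wet paint, 200 mm long (its x, parallel to the lane), 14 mm wide, 16 mm high, its top 28 mm above the table. Origin: centre of its underside, on the board's top, at y = +68 mm of the lane, halfway along.
- rail_right: The same on the other side, at y = -68 mm of the lane.
- stop_face (a point): Middle of the face of the dark wooden stop that closes the lane's end; the stop is fixed, 150 mm wide, 18 mm thick, its top 47 mm above the table. It may be touched.
- pastel_box: Loose closed blue carton, coloured stripes on its lid: 130 mm long (x), 96 wide (y), 65 high, 0.35 to 0.7 kg, slides with ordinary friction. Origin: centre of its underside, on the board (box top 77 mm above the table). Starts on the apron, its x within 0.25 rad of the lane's, up to 25 mm off the middle line. Home: origin at x = 135 mm of the lane.
- mug: Yellow mug with a handle, 76 mm across, 85 mm high, standing loose on the table beside the lane, to be left alone. Origin: centre of its underside.
- paint_tin: White paint tin with a red band, 72 mm across, 85 mm high, standing loose on the table beside the lane, to be left alone. Origin: centre of its underside.
- brush_jar: Terracotta-coloured jar 72 mm across and 90 mm high with brushes sticking up to about 200 mm, standing loose on the table beyond the stop, to be left alone. Origin: centre of its underside.
There are look-alikes about, which are no part of the job. What is meant by the pastel_box is not green, pink or turquoise, and is the larger of those in its own colour.

How it is judged (in metres and radians):
At the end, for the whole second after the job is handed in: The pastel box lies flat on the board between the rails, at rest, its origin within 8 mm of its home against the stop (135 mm down the lane), within 13 mm of the lane's middle line, and turned no more than 0.1 rad from the lane (x of pastel_box in the frame of lane between 0.127 and 0.14 m and y of pastel_box in the frame of lane between -0.013 and 0.013 m and z of pastel_box in the frame of lane between 0.008 and 0.016 m and angle between pastel_box's own z axis and vertical below 0.05 rad and angle between the x axis of pastel_box and the x axis of lane, either way round below 0.1 rad and linear speed of pastel_box below 0.01 m/s); the robot touches nothing.
It fails at once if the pastel box touches a wet rail (contact force between pastel_box and rail_left above 0.2 N or contact force between pastel_box and rail_right above 0.2 N).
It fails at once if the robot touches a wet rail (contact force between any of the fingers, the arm and rail_left above 0.2 N or contact force between any of the fingers, the arm and rail_right above 0.2 N).
It fails at once if the pastel box is lifted off the board (more than 8 mm) instead of pushed (z of pastel_box in the frame of lane above 0.02 m).
It fails at once if the pastel box is tipped (more than 0.2 rad) (angle between pastel_box's own z axis and vertical above 0.2 rad).
It fails at once if the mug, the paint tin or the brush jar is moved (more than 10 mm) (distance of any of mug, paint_tin, brush_jar from where it was at the start of the episode above 0.01 m).
It also fails if it takes over 70 s, if anything falls off the work surface, if the arm or the gripper's body presses on something with over 40 N, if the wrist force passes 120 N, or if a joint passes its speed limit or range.

ROBOT

A 6-joint arm with a two-finger parallel gripper is mounted at the origin on the work surface. World frame = base frame: x ahead of the robot, y to its left, z up, the work surface at z = 0. Lengths are in m, angles in degrees, forces in N, time in s.
With the tool pointing down it reaches from about 0.375 to 0.9 m from the base axis. Payload 3.1 kg.
Tool frame: the origin (TCP) lies between the finger pads; the fingertips stand 19 mm ahead of it and the grasp point (between the pads) is the TCP; z points along the fingers, y is the direction in which the jaws open and shut (so a half turn about z gives the same grasp; the last joint's range is limited). The gripper opens to 87 mm and grips with 3 to 60 N. Pads are 19 mm wide; open, the fingers measure 117 mm over their backs; the gripper's body (75 mm by 190 mm) begins 51 mm behind the grasp point.
Start: joints at [60.59, 30.224, 82.088, -0, 67.689, -10.227], TCP at [0.205, 0.59, 0.242] pointing down, gripper open.
Joint ranges: [-176.69, 176.69], [-43.24, 126.21], [12.49, 139.97], [-82, 262], [0, 151.66], [-163.58, 163.58]. Speed limits (degrees/s): [159.86, 159.86, 180, 180, 180, 180].

INTERFACE

Orientations are given as a 3x3 rotation matrix whose columns are the frame's x, y, z axes.
In Python, from rig import bot gives the robot as it stands. The module is installed in compiled form; this text tells all that it offers.
- The arm moves only by the tool play_rows, never from a script. Its argument "increments" is a list of rows, each an object with "dp": the shift along the world's x, y, z in mm, a list of three; "turn": the turn about the world's z in rad. In form: [{"dp": [tx, ty, tz], "turn": turn}, ...]. A call has exactly 5 rows; each row shifts and turns the pose as measured when the row begins; what a row does not reach is not made up. A row lasts 1/10 s, in which the tool goes at most 50 mm and 8.59 degrees, less where a joint would pass 70% of its speed; a pose out of reach is approached as far as the arm can. A call with a gripper value outside its range is refused whole. "claw" is the opening, from 0 (shut) to 1 (fully open), set as the call begins (left out, the last holds). The fingers move at their own pace and stop on an object; the grip force is fixed at half the most. Time passes only in rows, so rows that do not move let the fingers close, or fill a call up. It gives the time, the measured TCP pose, the force and the opening at its end, in the units of the state.
- bot.read_state(): the state, without advancing time (a new reading comes with each control period).
- bot.capture(name): name is "scene" or "side" or "wrist"; returns (picture, depth): 420x560x3 uint8, blue, green, red; 420x560 float32, m along the optical axis (not along the pixel's ray), 0 where there is no reading.
- bot.get_calibration(name): a dict with "K" (3x3 intrinsics, pixels), "xyz" and "attitude" of the camera in the world. Camera axes: x right, y up, looking along -z (the intrinsics and any distortion apply to the point x, -y, -z); pixel columns grow to the right and rows downward; lengths in m; the calibration is good to about 2 mm. A picture is of the moment at which its call begins: read the wrist's pose just before it. get_calibration takes no time and is no camera call; for the wrist camera it gives the pose at the moment of the call.
- bot.hand_in(): hands the job in, once; it reports no verdict.
The state is a dict: "time_s": time; "joint_positions": joint angles; "qvel": joint speeds; "tau": joint torques, N m; "position": TCP position; "tcp_rot": TCP orientation; "force": force on the tool from outside, world axes, zero at the start; "moment": the same for the moment, N m; "opening": opening from 0.0 (shut) to 1.0 (fully open).
Only numpy, scipy, OpenCV 4.12 (cv2) and the standard library are available. Lean on these libraries where they do the work, as an engineer would, in place of code of your own. Each camera call takes 0.05 s, during which the arm holds its last target.

## Working session

There is one attempt and no reset: what is moved stays moved. The work goes in short steps, Python scripts to look and compute and a tool call to move; the robot and the scene stay as the last step left them, time stands still between calls to the robot, and variables do not carry over. Pictures are saved under pics/ and viewed, and the job is handed in when it is done.

Besides the shell and the picture viewer there is one more tool, called after "Call:" by a JSON object that holds its "fn" and its "kwargs", one argument or row to a line. play_rows: Moves the arm, as the interface text tells. Its arguments: {"type":"object","properties":{"increments":{"type":"array"},"claw":{"type":"number"}},"required":["increments"]}

```bash
mkdir -p pics
python3 - <<'E'
from rig import bot
import cv2
s=bot.read_state(); print(s)
for n in ["scene","side","wrist"]:
    c=bot.get_calibration(n); print(n,c)
    p,d=bot.capture(n); cv2.imwrite(f"pics/{n}0.png",p)
    import numpy as np; np.savez(f"{n}0.npz",p=p,d=d,K=c["K"],t=c["xyz"],R=c["attitude"])
E
```

```text
{'time_s': 0.0, 'joint_positions': array([ 6.05919631e+01,  3.02789016e+01,  8.21552287e+01, -1.53861480e-03,
        6.76897498e+01, -1.02290264e+01]), 'qvel': array([-0.02867073,  0.0047623 , -0.07779022,  0.05309708, -0.06913319,
        0.01832435]), 'tau': array([ 1.65426968e-04, -4.40042710e+01, -1.76591098e+01,  6.32177596e-02,
        5.82849118e-02, -1.38368659e-04]), 'position': array([0.20498007, 0.58970453, 0.24057871]), 'tcp_rot': array([[-9.44499953e-01,  3.28509903e-01, -1.04001150e-03],
       [ 3.28511353e-01,  9.44498119e-01, -1.89571328e-03],
       [ 3.59528323e-04, -2.13215669e-03, -9.99997662e-01]]), 'force': array([0.31620883, 0.00911268, 0.58783737]), 'moment': array([-0.00435358, -0.01729098, -0.03779549]), 'opening': 0.9931851143383764}
scene {'K': array([[482.30578051,   0.        , 279.28160198],
       [  0.        , 482.30578051, 209.30041904],
       [  0.        ,   0.        ,   1.        ]]), 'xyz': array([ 1.40376273, -0.27561034,  1.14417305]), 'attitude': array([[ 0.22321063, -0.7591199 ,  0.61148507],
       [ 0.9747574 ,  0.17060743, -0.14401777],
       [ 0.00500286,  0.62819589,  0.77803913]])}
side {'K': array([[540.24510864,   0.        , 276.47876769],
       [  0.        , 540.24510864, 207.824984  ],
       [  0.        ,   0.        ,   1.        ]]), 'xyz': array([0.49961279, 0.80941328, 1.12734736]), 'attitude': array([[-0.99921738,  0.02584295, -0.02994596],
       [-0.03906244, -0.76382631,  0.64423869],
       [-0.00622448,  0.64490426,  0.76423802]])}
wrist {'K': array([[292.01746715,   0.        , 277.41965292],
       [  0.        , 292.01746715, 214.2691421 ],
       [  0.        ,   0.        ,   1.        ]]), 'xyz': array([0.13467724, 0.61520614, 0.38420516]), 'attitude': array([[ 0.3288821 , -0.90786826, -0.26002265],
       [ 0.94436851,  0.3155389 ,  0.09275403],
       [-0.00216118, -0.27606235,  0.9611373 ]])}
```

View pics/scene0.png

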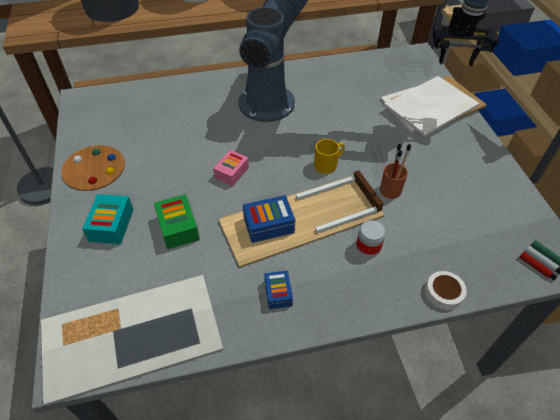

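View pics/side0.png

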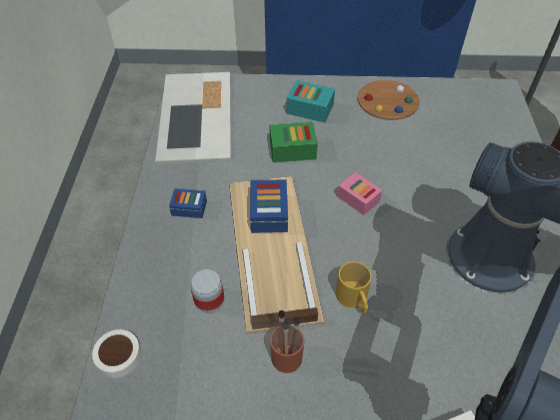

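View pics/wrist0.png

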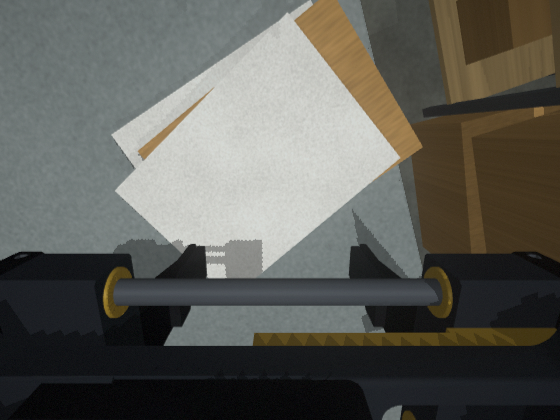

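Two blue boxes are in the scene view: a large one on the board at (268,218) and a small one at (278,289). The larger, on the apron, fits the description; the green, pink and turquoise boxes are excluded by colour. I'll confirm with an enlarged crop.

```bash
cat > h.py <<'E'
import numpy as np,cv2
def cloud(z):
    d=z['d'];K=z['K'];h,w=d.shape
    u,v=np.meshgrid(np.arange(w),np.arange(h))
    X=np.stack([(u-K[0,2])/K[0,0]*d,-(v-K[1,2])/K[1,1]*d,-d],-1)
    return X@z['R'].T+z['t']
E
python3 - <<'E'
import numpy as np,cv2
from h import *
z=np.load('scene0.npz');p=z['p']
c=cv2.resize(p[150:310,200:420],None,fx=3.6,fy=3.6,interpolation=cv2.INTER_CUBIC);cv2.imwrite('pics/crop_scene.png',c)
z2=np.load('side0.npz');p2=z2['p']
c=cv2.resize(p2[165:385,155:385],None,fx=2.7,fy=2.7,interpolation=cv2.INTER_CUBIC);cv2.imwrite('pics/crop_side.png',c)
for n,z in(('scene',z),('side',z2)):
    W=cloud(z);hsv=cv2.cvtColor(z['p'],cv2.COLOR_BGR2HSV)
    Z=W[...,2]; print(n,'valid',(z['d']>0).mean())
    reg=(W[...,0]>.3)&(W[...,0]<.75)&(np.abs(W[...,1])<.35)
    # table height
    print('table',np.median(Z[reg&(Z<.006)&(Z>-.01)]))
    # top of box
    t=reg&(Z>.070)&(Z<.083)
    n_,l,st,ce=cv2.connectedComponentsWithStats(t.astype(np.uint8))
    for i in range(1,n_):
        if st[i,4]>150:
            P=W[l==i]; r=cv2.minAreaRect((P[:,:2]*1000).astype(np.float32)); print('top',st[i],P.mean(0),r)
    white=reg&(hsv[...,1]<40)&(hsv[...,2]>150)&(Z>.018)&(Z<.035)
    n_,l,st,ce=cv2.connectedComponentsWithStats(white.astype(np.uint8))
    for i in range(1,n_):
        if st[i,4]>60:
            P=W[l==i]; print('white',st[i],P.mean(0),cv2.minAreaRect((P[:,:2]*1000).astype(np.float32)))
E
```

```text
scene valid 0.995718537414966
table 0.00031569778969942064
top [ 243  195   53   36 1261] [ 0.57048942 -0.11072575  0.07737515] ((568.5458984375, -110.44513702392578), (100.70158386230469, 131.25994873046875), 4.232813835144043)
white [297 177  56  20 191] [0.46919543 0.08583372 0.02800191] ((467.1802062988281, 86.29975891113281), (23.305843353271484, 188.05992126464844), 9.836403846740723)
white [316 208  59  23 227] [0.6027577  0.11081473 0.0280005 ] ((602.060546875, 112.24879455566406), (19.214494705200195, 189.33428955078125), 10.465073585510254)
side valid 0.9959013605442177
table -1.9087104118797882e-05
top [ 250  179   38   40 1448] [ 0.56300191 -0.10654114  0.07698295] ((563.3096923828125, -110.40538787841797), (95.9178237915039, 137.5137176513672), 3.5387816429138184)
top [191 276  31  22 162] [0.6877497  0.17324266 0.07611549] ((688.0917358398438, 165.0393829345703), (70.73482513427734, 43.079978942871094), 22.903573989868164)
white [297 242  18  66 366] [0.46481833 0.09003596 0.02777215] ((465.1400451660156, 86.04507446289062), (14.600106239318848, 191.4420166015625), 10.372335433959961)
white [243 248  14  67 376] [0.59824763 0.115194   0.02793131] ((599.2115478515625, 109.56449890136719), (13.49619197845459, 189.93064880371094), 10.256464958190918)
```

View pics/crop_scene.png

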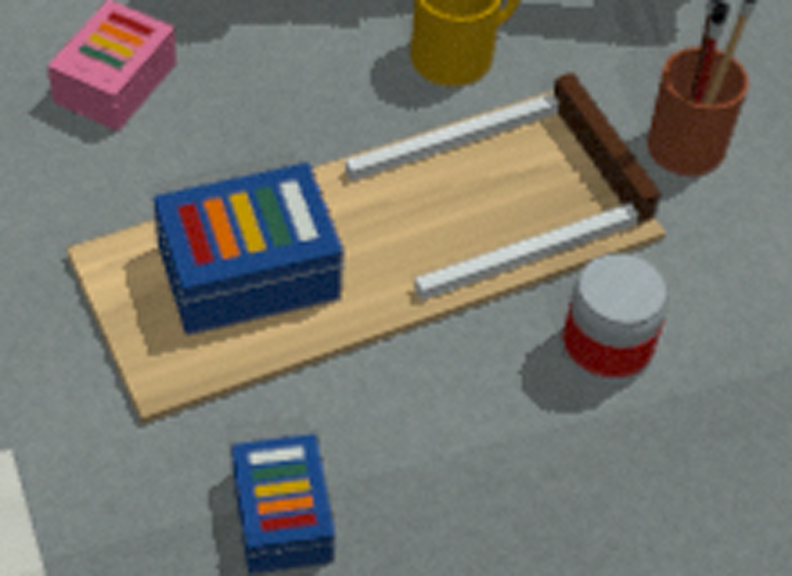

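View pics/crop_side.png

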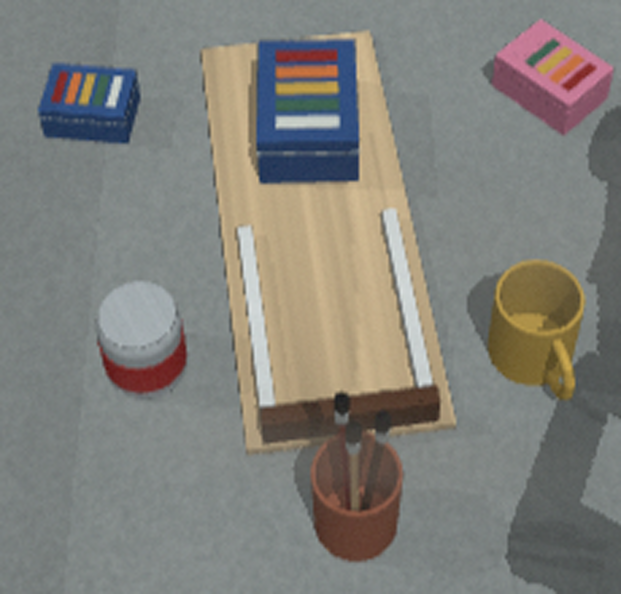

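The crop confirms it: the large blue box with stripes is on the apron. The lane heading is about 100.3°, with its origin near (551, 0) mm. The box is at about lane (-111, +5) mm, turned about -6.4°. I'll go over high to behind it and push with two spread fingertips above rail height.

Call:
{"fn": "play_rows", "kwargs": {
  "increments": [
    {"dp":[15,-32,6],"turn":-0.042},
    {"dp":[15,-32,6],"turn":-0.042},
    {"dp":[15,-32,6],"turn":-0.042},
    {"dp":[15,-32,6],"turn":-0.042},
    {"dp":[15,-32,6],"turn":-0.042}
  ],
  "claw": 0.6
}}

```text
time_s: 0.65
position: [0.2791, 0.4274, 0.2685]
tcp_rot: [[-0.855, 0.519, -0.003], [0.519, 0.855, -0.003], [0.002, -0.004, -1.0]]
force: [0.9, 0.2, -0.5]
opening: 0.65
```

Run:
```python
import numpy as np
from h import *
for n in('scene','side'):
    z=np.load(n+'0.npz');W=cloud(z);Z=W[...,2]
    reg=(W[...,0]>.3)&(W[...,0]<.85)&(W[...,1]<.5)&(W[...,1]>-.5)
    t=reg&(Z>.04)
    n_,l,st,ce=cv2.connectedComponentsWithStats(t.astype(np.uint8))
    for i in range(1,n_):
        if st[i,4]>80:
            P=W[l==i]; print(n,st[i],P.min(0).round(3),P.max(0).round(3))
```

```text
scene [315 139  30  27 527] [0.315 0.085 0.04 ] [0.402 0.192 0.09 ]
scene [382 144  30  47 734] [0.469 0.256 0.04 ] [0.547 0.331 0.2  ]
scene [213 155  36  23 459] [ 0.3   -0.238  0.04 ] [ 0.381 -0.123  0.056]
scene [354 170  30  37 263] [0.441 0.19  0.04 ] [0.591 0.231 0.054]
scene [ 154  195   44   47 1384] [ 0.438 -0.426  0.04 ] [ 0.583 -0.315  0.074]
scene [ 243  195   53   44 1602] [ 0.514 -0.178  0.04 ] [ 0.621 -0.042  0.084]
scene [358 221  27  30 649] [0.665 0.117 0.04 ] [0.736 0.186 0.091]
scene [265 271  28  32 661] [ 0.741 -0.166  0.04 ] [ 0.833 -0.097  0.05 ]
side [ 270  122   48   32 1268] [ 0.434 -0.43   0.04 ] [ 0.573 -0.312  0.073]
side [338 172  31  34 588] [ 0.3   -0.236  0.04 ] [ 0.379 -0.122  0.057]
side [ 250  179   38   48 1734] [ 0.513 -0.179  0.04 ] [ 0.614 -0.04   0.085]
side [169 188  36  21 518] [ 0.739 -0.168  0.04 ] [ 0.827 -0.097  0.05 ]
side [337 261  35  51 870] [0.317 0.084 0.04 ] [0.392 0.193 0.09 ]
side [191 269  32  37 934] [0.657 0.12  0.04 ] [0.727 0.189 0.091]
side [ 251  307   67   59 1571] [0.439 0.189 0.04 ] [0.587 0.329 0.198]
```

Call:
{"fn": "play_rows", "kwargs": {
  "increments": [
    {"dp":[15,-32,0],"turn":-0.042},
    {"dp":[15,-32,0],"turn":-0.042},
    {"dp":[15,-32,0],"turn":-0.042},
    {"dp":[15,-32,0],"turn":-0.042},
    {"dp":[15,-32,0],"turn":-0.042}
  ]
}}

```text
time_s: 1.15
position: [0.3558, 0.2608, 0.2691]
tcp_rot: [[-0.723, 0.691, -0.002], [0.691, 0.723, -0.001], [0.001, -0.003, -1.0]]
force: [0.8, 0.8, 0.0]
opening: 0.605
```

Call:
{"fn": "play_rows", "kwargs": {
  "increments": [
    {"dp":[15,-32,0],"turn":-0.042},
    {"dp":[15,-32,0],"turn":-0.042},
    {"dp":[15,-32,0],"turn":-0.042},
    {"dp":[15,-32,0],"turn":-0.042},
    {"dp":[15,-32,0],"turn":-0.042}
  ]
}}

```text
time_s: 1.65
position: [0.432, 0.0937, 0.2689]
tcp_rot: [[-0.556, 0.831, -0.003], [0.831, 0.556, -0.001], [0.001, -0.003, -1.0]]
force: [-0.7, 0.7, -0.6]
opening: 0.598
```

Call:
{"fn": "play_rows", "kwargs": {
  "increments": [
    {"dp":[15,-32,0],"turn":-0.042},
    {"dp":[15,-32,0],"turn":-0.042},
    {"dp":[15,-32,0],"turn":-0.042},
    {"dp":[15,-32,0],"turn":-0.042},
    {"dp":[15,-32,0],"turn":-0.042}
  ]
}}

```text
time_s: 2.15
position: [0.5083, -0.0736, 0.2684]
tcp_rot: [[-0.36, 0.933, -0.004], [0.933, 0.36, 0.001], [0.003, -0.003, -1.0]]
force: [0.0, 0.0, -0.9]
opening: 0.6
```

Call:
{"fn": "play_rows", "kwargs": {
  "increments": [
    {"dp":[15,-32,0],"turn":-0.042},
    {"dp":[15,-32,0],"turn":-0.042},
    {"dp":[15,-32,0],"turn":-0.042},
    {"dp":[15,-32,0],"turn":-0.042},
    {"dp":[15,-32,0],"turn":-0.042}
  ]
}}

```text
time_s: 2.65
position: [0.5844, -0.2404, 0.2667]
tcp_rot: [[-0.148, 0.989, -0.006], [0.989, 0.148, 0.005], [0.006, -0.006, -1.0]]
force: [-0.1, 0.0, -0.2]
opening: 0.603
```

Call:
{"fn": "play_rows", "kwargs": {
  "increments": [
    {"dp":[1,8,0],"turn":0.03},
    {"dp":[1,8,-30],"turn":0},
    {"dp":[0,0,-40],"turn":0},
    {"dp":[0,0,-40],"turn":0},
    {"dp":[0,0,0],"turn":0}
  ]
}}

```text
time_s: 3.15
position: [0.5879, -0.2283, 0.1538]
tcp_rot: [[-0.175, 0.985, -0.002], [0.985, 0.175, 0.002], [0.002, -0.002, -1.0]]
force: [-0.9, 2.1, -1.0]
opening: 0.603
```

Run:
```python
from rig import bot
import cv2,numpy as np
print(bot.read_state()['position'])
for n in ["side","wrist"]:
    p,d=bot.capture(n); cv2.imwrite(f"pics/{n}1.png",p)
```

```text
[ 0.58790525 -0.22829797  0.15383063]
```

View pics/side1.png

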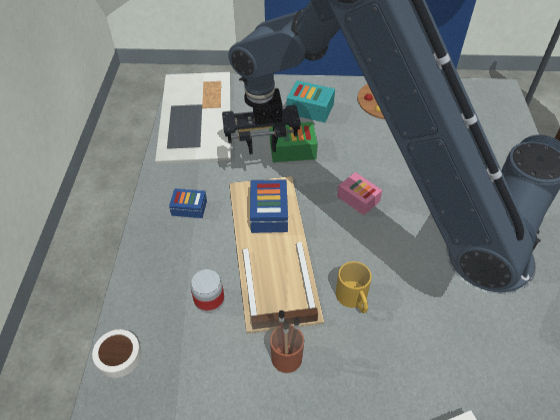

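View pics/wrist1.png

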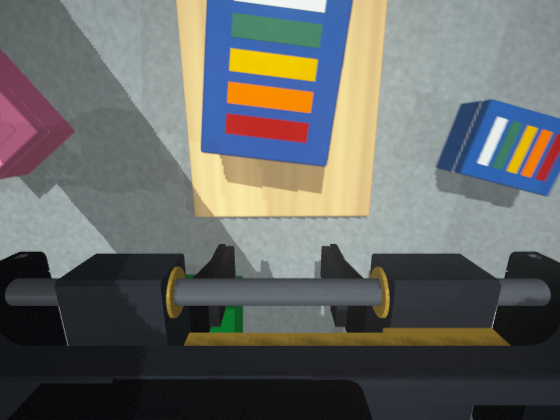

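The gripper stands square behind the box, clear of the green box. Now going down to pushing height.

Call:
{"fn": "play_rows", "kwargs": {
  "increments": [
    {"dp":[0,0,-30],"turn":0},
    {"dp":[0,0,-30],"turn":0},
    {"dp":[0,0,-20],"turn":0},
    {"dp":[0,0,-6],"turn":0},
    {"dp":[0,0,0],"turn":0}
  ]
}}

```text
time_s: 3.75
position: [0.6012, -0.2346, 0.0861]
tcp_rot: [[-0.177, 0.984, 0.031], [0.984, 0.177, -0.018], [-0.024, 0.028, -0.999]]
force: [-0.3, -1.0, 0.1]
opening: 0.6
```

Call:
{"fn": "play_rows", "kwargs": {
  "increments": [
    {"dp":[-2,10,0],"turn":0},
    {"dp":[-2,10,0],"turn":0},
    {"dp":[-1,7,0],"turn":0},
    {"dp":[-1,5,0],"turn":0},
    {"dp":[0,0,0],"turn":0}
  ]
}}

```text
time_s: 4.25
position: [0.598, -0.2005, 0.0932]
tcp_rot: [[-0.178, 0.983, 0.041], [0.984, 0.179, -0.023], [-0.03, 0.036, -0.999]]
force: [-0.6, -0.1, -0.7]
opening: 0.599
```

Run:
```python
from rig import bot
s=bot.read_state()
print(s['position'],s['joint_positions'].round(2),s['qvel'].round(2),s['tau'].round(1),s['tcp_rot'].round(3))
```

```text
[ 0.59802318 -0.20054061  0.09319163] [-2.865e+01  4.067e+01  8.975e+01 -7.000e-02  4.687e+01 -3.888e+01] [ 0.29 -0.58 -0.3  -0.33 -0.28 -0.02] [  0.1 -46.8 -12.6   0.   -0.1   0. ] [[-0.178  0.983  0.041]
 [ 0.984  0.179 -0.023]
 [-0.03   0.036 -0.999]]
```

Call:
{"fn": "play_rows", "kwargs": {
  "increments": [
    {"dp":[0,0,-6],"turn":0},
    {"dp":[0,0,-6],"turn":0},
    {"dp":[0,0,-6],"turn":0},
    {"dp":[0,0,-6],"turn":0},
    {"dp":[0,0,0],"turn":0}
  ]
}}

```text
time_s: 4.75
position: [0.5979, -0.2009, 0.0666]
tcp_rot: [[-0.178, 0.983, 0.041], [0.984, 0.179, -0.024], [-0.03, 0.036, -0.999]]
force: [-0.5, 0.0, 1.0]
opening: 0.6
```

Slow steps are followed exactly. The earlier fast descent shifted x by 13 mm and tilted the tool about 2.7°, so I'm looking again.

```bash
cat >> h.py <<'E'
O=np.array([551.3,0.2]);A=np.radians(100.3)
def lane(p):
    d=np.asarray(p)[...,:2]*1000-O
    return d@np.array([[np.cos(A),-np.sin(A)],[np.sin(A),np.cos(A)]])
E
cat > look.py <<'E'
import sys,numpy as np,cv2
from rig import bot
from h import *
tag=sys.argv[1]
s=bot.read_state();print('tcp',s['position'].round(4),lane(s['position']).round(1),'F',s['force'].round(1))
for n in sys.argv[2:]:
    c=bot.get_calibration(n);p,d=bot.capture(n)
    z=dict(p=p,d=d,K=c['K'],t=c['xyz'],R=c['attitude']);W=cloud(z)
    hsv=cv2.cvtColor(p,cv2.COLOR_BGR2HSV);L=lane(W)
    m=(np.abs(W[...,2]-.077)<.005)&(abs(L[...,1])<85)&(L[...,0]>-230)&(L[...,0]<205)
    blue=(hsv[...,0]>100)&(hsv[...,0]<130)&(hsv[...,1]>120)
    k,l,st,ce=cv2.connectedComponentsWithStats((m&blue).astype(np.uint8))
    i=1+np.argmax(st[1:,4]);P=L[l==i]
    print(n,st[i],cv2.minAreaRect(P.astype(np.float32)))
    cv2.imwrite(f'pics/{n}_{tag}.png',p)
E
python3 look.py 2 scene side
```

```text
tcp [ 0.5979 -0.2009  0.0666] [-206.2   -9.9] F [-0.5  0.   1. ]
scene [250 195  45  33 480] ((-102.29327392578125, 2.206226348876953), (100.43109893798828, 108.58686065673828), 83.49464416503906)
side [250 179  38  41 685] ((-109.84342193603516, 7.820247650146484), (93.75761413574219, 132.98727416992188), 83.03607177734375)
```

View pics/scene_2.png

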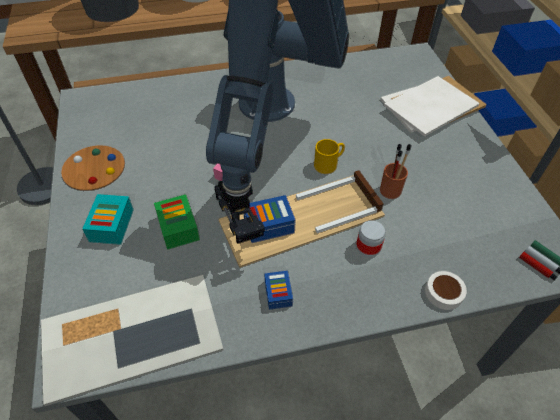

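View pics/side_2.png

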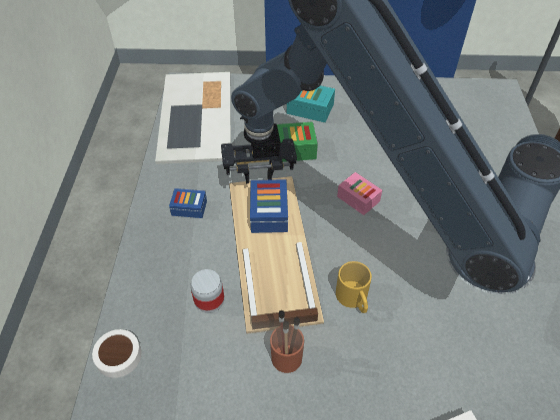

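The box hasn't moved: top at (269,206) in the side view, yaw about -6.8°. I'll centre the tool behind it.

Call:
{"fn": "play_rows", "kwargs": {
  "increments": [
    {"dp":[-4,-1,0],"turn":0},
    {"dp":[-4,-1,0],"turn":0},
    {"dp":[-4,-1,0],"turn":0},
    {"dp":[-4,0,0],"turn":0},
    {"dp":[0,0,0],"turn":0}
  ]
}}

```text
time_s: 5.35
position: [0.5811, -0.2049, 0.0682]
tcp_rot: [[-0.177, 0.983, 0.043], [0.984, 0.178, -0.025], [-0.032, 0.038, -0.999]]
force: [-0.7, -0.0, -0.7]
opening: 0.605
```

Call:
{"fn": "play_rows", "kwargs": {
  "increments": [
    {"dp":[-1,7,0],"turn":0},
    {"dp":[-1,7,0],"turn":0},
    {"dp":[-1,7,0],"turn":0},
    {"dp":[-1,7,0],"turn":0},
    {"dp":[0,0,0],"turn":0}
  ]
}}

```text
time_s: 5.85
position: [0.5785, -0.1754, 0.0691]
tcp_rot: [[-0.177, 0.983, 0.047], [0.984, 0.178, -0.027], [-0.035, 0.042, -0.999]]
force: [-0.3, -0.2, -0.1]
opening: 0.597
```

```bash
python3 look.py 3 side scene wrist
```

```text
tcp [ 0.5785 -0.1754  0.0691] [-177.7    4.7] F [-0.3 -0.2 -0.1]
side [251 182  41  42 701] ((-97.95759582519531, 10.155071258544922), (94.33296203613281, 135.5267333984375), 87.59718322753906)
scene [259 193  40  32 423] ((-78.80332946777344, 6.680774688720703), (104.43617248535156, 87.61339569091797), 89.99214172363281)
wrist [  148     0   245   261 31999] ((-107.89030456542969, 8.18560791015625), (95.32247924804688, 113.64302062988281), 87.85589599609375)
```

View pics/wrist_3.png

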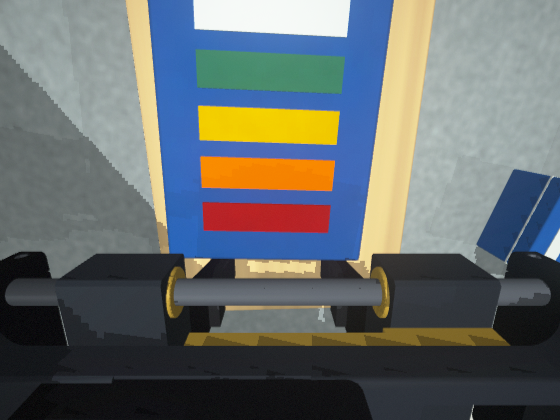

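Both fingers work: yaw is down to about -2.2°, and the box centre is about 9 mm left of the middle. I'll steer slightly right by turning the tool about -4.5° and pushing along that heading.

Call:
{"fn": "play_rows", "kwargs": {
  "increments": [
    {"dp":[-0.7,5,-0.3],"turn":-0.02},
    {"dp":[-0.7,5,-0.3],"turn":-0.02},
    {"dp":[-0.7,5,-0.3],"turn":-0.02},
    {"dp":[-0.7,5,-0.3],"turn":-0.02},
    {"dp":[0,0,0],"turn":0}
  ]
}}

```text
time_s: 6.5
position: [0.5767, -0.1591, 0.069]
tcp_rot: [[-0.092, 0.995, 0.047], [0.995, 0.094, -0.038], [-0.042, 0.044, -0.998]]
force: [-0.6, -0.0, 0.0]
opening: 0.598
```

```bash
python3 look.py 4 side wrist
```

```text
tcp [ 0.5767 -0.1591  0.069 ] [-161.3    3.5] F [-0.6 -0.   0. ]
side [250 187  40  42 736] ((-81.94879913330078, 5.936176300048828), (93.89282989501953, 135.49783325195312), 85.40766906738281)
wrist [  132     0   247   264 32212] ((-92.51296997070312, 3.90167236328125), (95.76993560791016, 112.20342254638672), 85.72241973876953)
```

Call:
{"fn": "play_rows", "kwargs": {
  "increments": [
    {"dp":[-0.7,7,-0.2],"turn":0},
    {"dp":[-0.7,7,-0.2],"turn":0},
    {"dp":[-0.7,7,-0.2],"turn":0},
    {"dp":[-0.7,7,-0.2],"turn":0},
    {"dp":[-0.7,7,-0.2],"turn":0}
  ]
}}

```text
time_s: 7.1
position: [0.5747, -0.1249, 0.0687]
tcp_rot: [[-0.092, 0.994, 0.051], [0.995, 0.094, -0.042], [-0.046, 0.047, -0.998]]
force: [-0.6, -3.3, 2.2]
opening: 0.598
```

```bash
python3 look.py 5 side wrist
```

```text
tcp [ 0.5747 -0.1249  0.0687] [-127.3   -0.6] F [-0.6 -3.3  2.2]
side [250 196  40  43 760] ((-48.012752532958984, 1.0821075439453125), (93.89865112304688, 136.36788940429688), 84.87077331542969)
wrist [  136     0   249   265 32395] ((-57.04340362548828, -1.0093307495117188), (95.65448760986328, 113.18501281738281), 85.06119537353516)
```

Now at y about 0, yaw -5°, with 8 mm clearance at the nearest corner. Straightening while pushing.

Call:
{"fn": "play_rows", "kwargs": {
  "increments": [
    {"dp":[-0.7,7,-0.2],"turn":0.016},
    {"dp":[-0.7,7,-0.2],"turn":0.016},
    {"dp":[-0.7,7,-0.2],"turn":0.016},
    {"dp":[-0.7,7,-0.2],"turn":0.016},
    {"dp":[-0.7,7,-0.2],"turn":0.016}
  ]
}}

```text
time_s: 7.7
position: [0.5723, -0.0876, 0.0682]
tcp_rot: [[-0.177, 0.983, 0.058], [0.983, 0.179, -0.038], [-0.047, 0.05, -0.998]]
force: [0.6, -3.5, 1.8]
opening: 0.597
```

```bash
python3 look.py 6 side wrist
```

```text
tcp [ 0.5723 -0.0876  0.0682] [-90.1  -5. ] F [ 0.6 -3.5  1.8]
side [251 207  44  45 796] ((-12.80965805053711, 2.6897926330566406), (94.35730743408203, 136.65292358398438), 89.4482650756836)
wrist [  136     0   250   266 32660] ((-20.574474334716797, 0.3924980163574219), (113.45909881591797, 95.5942611694336), 0.13510526716709137)
```

View pics/side_6.png

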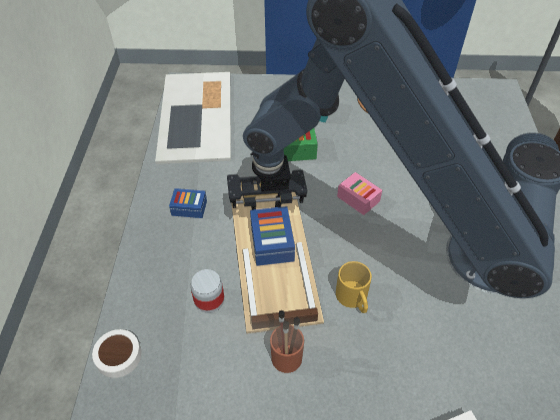

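Square and centred (y about +1.5 mm, yaw about 0), so now straight down the lane.

Call:
{"fn": "play_rows", "kwargs": {
  "increments": [
    {"dp":[-1.4,8,-0.2],"turn":0},
    {"dp":[-1.4,8,-0.2],"turn":0},
    {"dp":[-1.4,8,-0.2],"turn":0},
    {"dp":[-1.4,8,-0.2],"turn":0},
    {"dp":[-1.4,8,-0.2],"turn":0}
  ]
}}

```text
time_s: 8.3
position: [0.5648, -0.0452, 0.0674]
tcp_rot: [[-0.176, 0.983, 0.058], [0.983, 0.179, -0.038], [-0.048, 0.05, -0.998]]
force: [1.2, -4.6, 2.4]
opening: 0.6
```

```bash
python3 look.py 7 side wrist
```

```text
tcp [ 0.5648 -0.0452  0.0674] [-47.   -5.2] F [ 1.2 -4.6  2.4]
side [252 220  45  47 854] ((30.229530334472656, 1.59320068359375), (94.27044677734375, 135.14060974121094), 89.74031066894531)
wrist [  138     0   251   266 33000] ((22.748016357421875, -0.3735389709472656), (112.79945373535156, 95.65583801269531), 0.08516939729452133)
```

Call:
{"fn": "play_rows", "kwargs": {
  "increments": [
    {"dp":[-1.4,8,0],"turn":0},
    {"dp":[-1.4,8,0],"turn":0},
    {"dp":[-1.4,8,0],"turn":0},
    {"dp":[-1.4,8,0],"turn":0},
    {"dp":[-1.4,8,0],"turn":0}
  ]
}}

```text
time_s: 8.9
position: [0.5561, -0.0017, 0.0667]
tcp_rot: [[-0.176, 0.983, 0.055], [0.983, 0.178, -0.037], [-0.046, 0.048, -0.998]]
force: [1.0, -2.4, 1.8]
opening: 0.601
```

```bash
python3 look.py 8 side scene wrist
```

```text
tcp [ 0.5561 -0.0017  0.0667] [-2.7 -4.4] F [ 1.  -2.4  1.8]
side [254 234  46  49 926] ((76.20199584960938, 1.7467041015625), (94.63136291503906, 132.26321411132812), 89.72024536132812)
scene [320 177  36  30 314] ((104.94564819335938, -3.315990447998047), (100.72537994384766, 72.59693145751953), 89.08597564697266)
wrist [  140     0   253   266 33162] ((66.93518829345703, -0.45691680908203125), (95.38690948486328, 112.70099639892578), 89.92070770263672)
```

View pics/side_8.png

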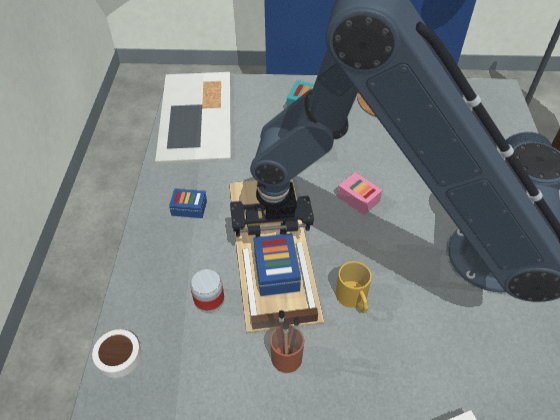

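The side view shows the box centred between the rails at (277,265). About 60 mm is left.

Call:
{"fn": "play_rows", "kwargs": {
  "increments": [
    {"dp":[-1.5,8,0],"turn":0},
    {"dp":[-1.5,8,0],"turn":0},
    {"dp":[-1.5,8,0],"turn":0},
    {"dp":[-1.5,8,0],"turn":0},
    {"dp":[-1,4,0],"turn":0}
  ]
}}

```text
time_s: 9.55
position: [0.548, 0.0367, 0.0662]
tcp_rot: [[-0.176, 0.983, 0.053], [0.983, 0.178, -0.037], [-0.046, 0.046, -0.998]]
force: [1.2, -2.8, 0.3]
opening: 0.599
```

Call:
{"fn": "play_rows", "kwargs": {
  "increments": [
    {"dp":[-0.7,3.5,0],"turn":0},
    {"dp":[-0.7,3.5,0],"turn":0},
    {"dp":[-0.5,3,0],"turn":0},
    {"dp":[-0.4,2,0],"turn":0},
    {"dp":[0,0,0],"turn":0}
  ]
}}

```text
time_s: 10.05
position: [0.5451, 0.0505, 0.0661]
tcp_rot: [[-0.177, 0.983, 0.053], [0.983, 0.179, -0.037], [-0.046, 0.046, -0.998]]
force: [0.3, -2.3, 1.2]
opening: 0.603
```

```bash
python3 look.py 9 side wrist
```

```text
tcp [0.5451 0.0505 0.0661] [50.6 -2.9] F [ 0.3 -2.3  1.2]
side [ 257  252   48   52 1035] ((129.36093139648438, 2.7005386352539062), (131.7732391357422, 95.05189514160156), 0.0410120002925396)
wrist [  139     0   253   267 33474] ((117.70246887207031, 0.3409690856933594), (95.5152816772461, 114.61282348632812), 89.69020080566406)
```

View pics/wrist_9.png

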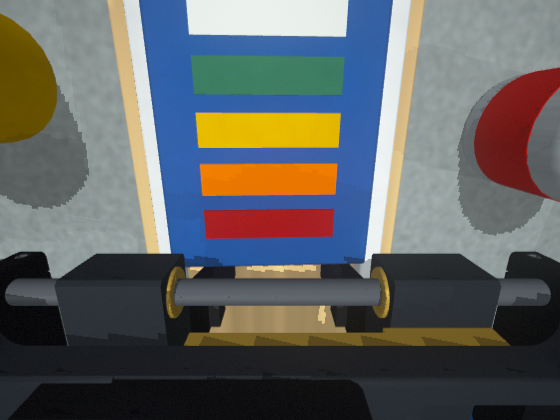

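About 6 mm to go. Small steps until the force rises.

Call:
{"fn": "play_rows", "kwargs": {
  "increments": [
    {"dp":[-0.4,2,0],"turn":0},
    {"dp":[-0.3,1.5,0],"turn":0},
    {"dp":[-0.2,1,0],"turn":0},
    {"dp":[-0.2,1,0],"turn":0},
    {"dp":[0,0,0],"turn":0}
  ]
}}

```text
time_s: 10.65
position: [0.544, 0.0556, 0.0661]
tcp_rot: [[-0.176, 0.983, 0.053], [0.983, 0.178, -0.037], [-0.046, 0.045, -0.998]]
force: [0.8, -3.0, 1.7]
opening: 0.602
```

Call:
{"fn": "play_rows", "kwargs": {
  "increments": [
    {"dp":[-0.2,1,0],"turn":0},
    {"dp":[-0.2,1,0],"turn":0},
    {"dp":[0,0,0],"turn":0},
    {"dp":[0,0,0],"turn":0},
    {"dp":[0,0,0],"turn":0}
  ]
}}

```text
time_s: 11.15
position: [0.5436, 0.0577, 0.0661]
tcp_rot: [[-0.176, 0.983, 0.053], [0.983, 0.178, -0.037], [-0.046, 0.045, -0.998]]
force: [0.8, -2.9, 1.3]
opening: 0.598
```

Call:
{"fn": "play_rows", "kwargs": {
  "increments": [
    {"dp":[-0.2,1,0],"turn":0},
    {"dp":[-0.2,1,0],"turn":0},
    {"dp":[0,0,0],"turn":0},
    {"dp":[0,0,0],"turn":0},
    {"dp":[0,0,0],"turn":0}
  ]
}}

```text
time_s: 11.65
position: [0.5432, 0.0598, 0.0661]
tcp_rot: [[-0.176, 0.983, 0.053], [0.983, 0.178, -0.037], [-0.046, 0.045, -0.998]]
force: [0.2, -2.5, 1.3]
opening: 0.6
```

```bash
python3 look.py 10 side wrist
python3 - <<'E'
import cv2
p=cv2.imread('pics/side_10.png')
cv2.imwrite('pics/crop10.png',cv2.resize(p[220:340,210:350],None,fx=5,fy=5,interpolation=cv2.INTER_CUBIC))
E
```

```text
tcp [0.5432 0.0598 0.0661] [60.1 -2.6] F [ 0.2 -2.5  1.3]
side [ 257  255   49   53 1048] ((139.00927734375, 2.7987136840820312), (94.84906005859375, 131.4897918701172), 89.66744995117188)
wrist [  139     0   254   267 33482] ((127.87902069091797, 0.5692138671875), (95.37100982666016, 112.84745025634766), 89.75592041015625)
```

View pics/crop10.png

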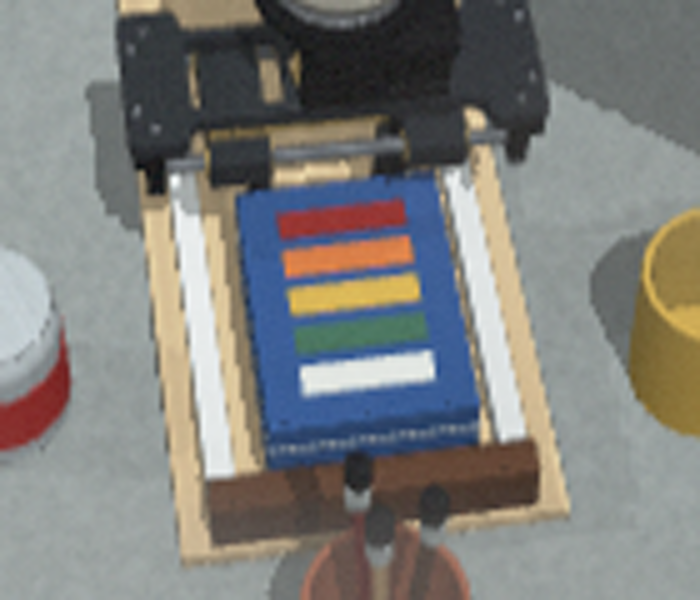

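The box is square and centred. The stop isn't felt yet (steady about 2.7 N of sliding force), and my along-lane zero is uncertain by a few mm, so I'll go on in small steps.

Call:
{"fn": "play_rows", "kwargs": {
  "increments": [
    {"dp":[-0.2,1,0],"turn":0},
    {"dp":[-0.2,1,0],"turn":0},
    {"dp":[0,0,0],"turn":0},
    {"dp":[0,0,0],"turn":0},
    {"dp":[0,0,0],"turn":0}
  ]
}}

```text
time_s: 12.25
position: [0.5432, 0.0615, 0.0661]
tcp_rot: [[-0.177, 0.983, 0.054], [0.983, 0.179, -0.038], [-0.047, 0.046, -0.998]]
force: [0.9, -3.2, 1.7]
opening: 0.598
```

Call:
{"fn": "play_rows", "kwargs": {
  "increments": [
    {"dp":[-0.2,1,0],"turn":0},
    {"dp":[-0.2,1,0],"turn":0},
    {"dp":[0,0,0],"turn":0},
    {"dp":[0,0,0],"turn":0},
    {"dp":[0,0,0],"turn":0}
  ]
}}

```text
time_s: 12.75
position: [0.5433, 0.0615, 0.0661]
tcp_rot: [[-0.179, 0.982, 0.054], [0.983, 0.181, -0.041], [-0.05, 0.046, -0.998]]
force: [0.9, -4.6, 0.5]
opening: 0.601
```

Call:
{"fn": "play_rows", "kwargs": {
  "increments": [
    {"dp":[-0.3,1.5,0],"turn":0},
    {"dp":[-0.3,1.5,0],"turn":0},
    {"dp":[-0.3,1.5,0],"turn":0},
    {"dp":[0,0,0],"turn":0},
    {"dp":[0,0,0],"turn":0}
  ]
}}

```text
time_s: 13.25
position: [0.5433, 0.0614, 0.0662]
tcp_rot: [[-0.18, 0.982, 0.055], [0.982, 0.183, -0.048], [-0.057, 0.045, -0.997]]
force: [1.0, -2.2, 1.2]
opening: 0.601
```

The TCP no longer advances, so the box is against the stop. Backing off along the lane and then up.

Call:
{"fn": "play_rows", "kwargs": {
  "increments": [
    {"dp":[1,-5,0],"turn":0},
    {"dp":[1.4,-8,0],"turn":0},
    {"dp":[1.4,-8,0],"turn":0},
    {"dp":[1.4,-8,0],"turn":0},
    {"dp":[1,-6,0],"turn":0}
  ]
}}

```text
time_s: 13.75
position: [0.5472, 0.0266, 0.0653]
tcp_rot: [[-0.182, 0.982, 0.049], [0.982, 0.184, -0.045], [-0.053, 0.04, -0.998]]
force: [-0.2, 0.6, 0.4]
opening: 0.602
```

Call:
{"fn": "play_rows", "kwargs": {
  "increments": [
    {"dp":[1.4,-8,5],"turn":0},
    {"dp":[1.4,-8,10],"turn":0},
    {"dp":[1.4,-8,15],"turn":0},
    {"dp":[0,0,15],"turn":0},
    {"dp":[0,0,15],"turn":0}
  ]
}}

```text
time_s: 14.25
position: [0.5506, -0.0018, 0.1276]
tcp_rot: [[-0.179, 0.983, 0.045], [0.982, 0.181, -0.044], [-0.052, 0.037, -0.998]]
force: [0.6, -0.3, 0.1]
opening: 0.599
```

Call:
{"fn": "play_rows", "kwargs": {
  "increments": [
    {"dp":[0,0,15],"turn":0},
    {"dp":[0,-5,15],"turn":0},
    {"dp":[0,-5,15],"turn":0},
    {"dp":[0,0,0],"turn":0},
    {"dp":[0,0,0],"turn":0}
  ]
}}

```text
time_s: 14.75
position: [0.5524, -0.0149, 0.1807]
tcp_rot: [[-0.177, 0.983, 0.054], [0.983, 0.179, -0.046], [-0.055, 0.045, -0.997]]
force: [0.3, 0.4, -0.8]
opening: 0.597
```

```bash
python3 look.py 11 side scene wrist
python3 - <<'E'
import cv2
p=cv2.imread('pics/side_11.png')
cv2.imwrite('pics/crop11.png',cv2.resize(p[200:380,170:390],None,fx=3.3,fy=3.3,interpolation=cv2.INTER_CUBIC))
p=cv2.imread('pics/scene_11.png')
cv2.imwrite('pics/crop11b.png',cv2.resize(p[130:270,260:420],None,fx=4,fy=4,interpolation=cv2.INTER_CUBIC))
E
```

```text
tcp [ 0.5524 -0.0149  0.1807] [-15.1   1.6] F [ 0.3  0.4 -0.8]
side [ 257  256   49   52 1031] ((140.27374267578125, 2.556842803955078), (94.99803924560547, 129.23306274414062), 89.88231658935547)
scene [322 171  53  36 612] ((138.3858642578125, -1.7568893432617188), (130.83058166503906, 98.50067138671875), 0.37149572372436523)
wrist [ 203    0  135  107 8010] ((108.86160278320312, 0.6071205139160156), (70.52740478515625, 95.03102111816406), 0.2320137917995453)
```

View pics/crop11.png

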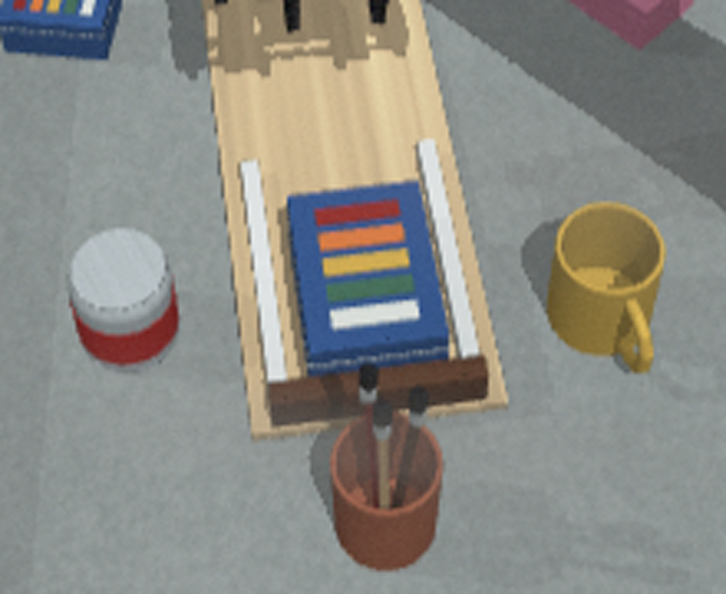

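View pics/crop11b.png

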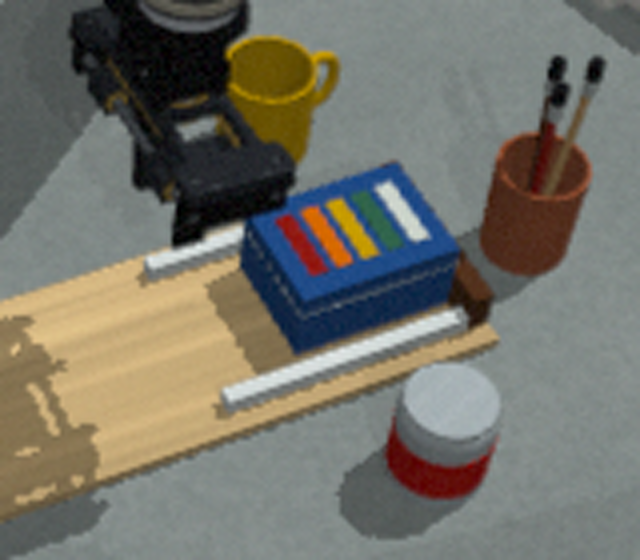

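The box is flush with the stop, square, with gaps to both rails and the bystanders in place. Handing in.

```bash
python3 -c "
from rig import bot
print(bot.hand_in())"
```

```text
the job is handed in; nothing more can be done
None
```

I pushed the large blue box down the lane with two spread fingertips, both kept above rail height, until it met the stop. I then backed the arm off and lifted it clear before handing in at about 15 s; no verdict was reported.

**Contact with the stop:** the TCP stopped advancing when I kept pushing. The side and scene pictures show the box flush against the stop.

**Box pose at the end:** it is within about 0.5° of the lane and about 0 to 2.5 mm from the middle line, with the cameras differing by 2 to 4 mm. Both pictures show clear gaps to both rails.

**Robot and other objects:** the robot is clear of everything. The mug, tin and jar look to be where they started; I judged this from the pictures and did not measure it.

**Checks that disagreed:**
- **Position along the lane:** my camera estimate came out at 138 to 140 mm instead of 135, and the upper end sits right at the 140 mm limit. I put this down to a few millimetres of error in where I set the lane's origin, since only about 190 mm of each 200 mm rail was detected. A box resting on the stop is at 135 mm.
- **Tool tilt and drift:** the fast descent tilted the tool by about 3° and shifted it 13 mm sideways. I corrected the shift before pushing, but the tilt stayed through the push and did no visible harm.

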